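# Tip the blue test tiles onto their backs

## Task

Push the two blue-glazed test tiles over backwards, each where it stands, so that both lie flat on their backs on the felt with the glazed face and the foot pointing up, ready for comparing the glaze. Only push them with the fingers: do not pick up or carry them or shove them along. Leave the green and amber tiles standing and everything else where it is.

Things in the scene. Friction and masses are not known exactly. Their poses are not given: they have to be found in the camera images.
- blue_a: blue-glazed L-shaped test tile, loose, 0.16 kg: plate 55 wide, 12 thick, 110 tall; a foot 12 thick sticks out 35 mm beyond the glazed face; the back is bare terracotta with a glazed top edge. Faces the robot (-x) within 0.6 rad. Origin: middle of its lower back edge; x points out of the glazed face (up once on its back), z up the tile. Pushed high on that face it tips about the back edge (under 0.4 N) and falls over once leaning 0.27 rad.
- blue_b: blue-glazed L-shaped test tile, loose, 0.16 kg: plate 55 wide, 12 thick, 110 tall; a foot 12 thick sticks out 35 mm beyond the glazed face; the back is bare terracotta with a glazed top edge. Faces away from the robot (+x) within 0.6 rad. Origin: middle of its lower back edge; x points out of the glazed face (up once on its back), z up the tile. Tips like blue_a.
- green: green-glazed L-shaped test tile, loose, 0.16 kg: plate 55 wide, 12 thick, 110 tall; a foot 12 thick sticks out 35 mm beyond the glazed face; the back is bare terracotta with a glazed top edge. Faces the robot (-x) within 0.6 rad. Origin: middle of its lower back edge; x points out of the glazed face (up once on its back), z up the tile. Stays standing.
- amber: amber-glazed L-shaped test tile, loose, 0.16 kg: plate 55 wide, 12 thick, 110 tall; a foot 12 thick sticks out 35 mm beyond the glazed face; the back is bare terracotta with a glazed top edge. Faces away from the robot (+x) within 0.6 rad. Origin: middle of its lower back edge; x points out of the glazed face (up once on its back), z up the tile. Stays standing.
- board: fixed plywood ware board with a grey felt top, 360 (x) by 620 (y), felt top 18 mm above its origin (centre of its underside, on the table). The four tiles stand on it in a row along its y axis, about 145 mm apart, in any order.
- pot: loose terracotta bowl, rim diameter 96, 60 tall, on the table to the robot's left; origin centre of underside.
- cup: loose white cup, diameter 80, 100 tall, on the table to the robot's right; origin centre of underside.
- jar: loose glaze jar, diameter 70, 90 tall, on the table to the robot's right; origin centre of underside.
- spoon: loose wooden spoon lying on the table to the robot's left, beside the board; origin on its underside.

How it is judged:
By the outcome, as a careful person would: the job done as asked, in the order asked, and still so for the second after the job is handed in, with the robot touching nothing.
It also fails if it takes over 48 s, if anything falls off the work surface, if the arm or the gripper's body presses on something with over 40 N, if the wrist force passes 120 N, or if a joint passes its speed limit or range.

## Robot

A 6-joint arm with a two-finger parallel gripper is mounted at the origin on the work surface. World frame = base frame: x ahead of the robot, y to its left, z up, the work surface at z = 0. Lengths are in m, angles in rad, forces in N, time in s.
With the tool pointing down it reaches from about 0.425 to 0.95 m from the base axis. Payload 3.5 kg.
Tool frame: the origin (TCP) lies midway between the tips of the shut fingers; the grasp point (between the pads) lies 19 mm behind it; x points along the fingers, z is the direction in which the jaws open and shut, and the axes are right-handed (so a half turn about x gives the same grasp; the last joint's range is limited). The gripper opens to 85 mm and grips with 20 to 120 N. Pads are 22 mm wide; open, the fingers measure 114 mm over their backs; the gripper's body (76 mm by 85 mm) begins 54 mm behind the grasp point. The pads swing forward as they close: fully open they stand 13 mm farther back than shut.
Start: joints at [0.959, 0.286, 1.577, -0, 1.279, -0.15], TCP at [0.301, 0.604, 0.206] pointing down, gripper open.
Joint ranges: [-2.77, 2.77], [-0.9, 2.22], [0.21, 2.48], [-1.53, 4.67], [0.24, 2.81], [-2.84, 2.84]. Speed limits (rad/s): [2.79, 2.79, 3.14, 3.14, 3.14, 3.14].

## Interface

Orientations are given as a 3x3 rotation matrix whose columns are the frame's x, y, z axes.
In Python, from bench import ctrl gives the robot as it stands.
- The arm moves only by the tool jog_arm, never from a script. Its argument "deltas" is a list that holds one entry, the list of rows, each a list of 5 numbers: the opening, from 0 (shut) to 1 (fully open), then the shift along the tool's x, y, z in cm, then the turn about the tool's x in rad. A call has 1 to 12 rows; each row shifts and turns the commanded pose from where the row before left it, along the tool's axes as they then stand; what a row does not reach is not made up. A row lasts 1/10 s, in which the tool goes at most 50 mm and 8.59 degrees, less where a joint would pass 70% of its speed; a pose out of reach is approached as far as the arm can. A call with a gripper value outside its range is refused whole. The fingers move at their own pace and stop on an object; the grip force is fixed at half the most. Time passes only in rows, so rows that do not move let the fingers close. It gives the time, the measured TCP pose, the force and the opening at its end, in the units of the state.
- ctrl.read_state(): the state, without advancing time (a new reading comes with each control period).
- ctrl.snapshot(name): name is "scene" or "top"; returns a dict with "image" (400x640x3 uint8, red, green, blue), "K" (3x3 intrinsics, pixels), "distortion" ([k1, k2, p1, p2, k3] as OpenCV has them; the pictures are not rectified), "world_to_cam" (4x4, takes a point from world to camera coordinates). Camera axes: x right, y up, looking along -z (the intrinsics and any distortion apply to the point x, -y, -z); pixel columns grow to the right and rows downward; lengths in m; the calibration is good to about 2 mm. A picture is of the moment at which its call begins. There is no depth.
- ctrl.hand_in(): hands the job in, once; it reports no verdict.
Trained networks look in a picture, given as the dict that the camera call returned (one of the last four; its "shot" number tells which), for a name from the list of things; names that differ only in an ending like _2 or _b are one class to them, and where a whole thing is asked for, a point or a joint stands for the part that bears it (a point fixed in the world has none). Each returns a list of dicts, best first, with "score" (0 to 1); they miss things now and then, are a little off and sometimes report something else, mostly with a low value. They report only what shows in the picture. A call takes as long as a camera call.
- ctrl.trace(picture, thing): "mask" (400x640 bool, what is visible of it) and "extent" ([left, top, width, height] in pixels, round what is visible of it).
The state is a dict: "t": time; "joints": joint angles; "dq": joint speeds; "joint_torque": joint torques, N m; "tcp_pos": TCP position; "ee_rot": TCP orientation; "wrist_force": force on the tool from outside, world axes, zero at the start; "moment": the same for the moment, N m; "opening": finger opening in m.
Only numpy, scipy, OpenCV 4.12 (cv2) and the standard library are available. Lean on these libraries where they do the work, as an engineer would, in place of code of your own. Each camera call takes 0.05 s, during which the arm holds its last target. There are 200 camera calls.

## Working session

There is one attempt and no reset: what is moved stays moved. The work goes in short steps, Python scripts to look and compute and a tool call to move; the robot and the scene stay as the last step left them, time stands still between calls to the robot, and variables do not carry over. Pictures are saved under pics/ and viewed, about 8 in all and at most 12, crops included, and the job is handed in when it is done.

Besides the shell and the picture viewer there is one more tool, called as name([rows], argument=value, ...), one row to a line, values as JSON. jog_arm: Moves the arm, as the interface text tells. Its arguments: {"type":"object","properties":{"deltas":{"type":"array"}},"required":["deltas"]}

```bash
mkdir -p pics
cat > h.py <<'E'
import numpy as np,cv2
from bench import ctrl
def save(s,n): cv2.imwrite('pics/'+n,s['image'][:,:,::-1])
def ray(s,uv,z):
    K=np.array(s['K']);d=np.array(s['distortion']);T=np.array(s['world_to_cam'])
    p=cv2.undistortPoints(np.array(uv,float).reshape(-1,1,2),K,d).reshape(-1,2)
    c=np.c_[p[:,0],-p[:,1],-np.ones(len(p))]
    R=T[:3,:3];o=-R.T@T[:3,3];w=c@R
    return o+w*((z-o[2])/w[:,2])[:,None]
def proj(s,P):
    T=np.array(s['world_to_cam']);c=np.atleast_2d(P)@T[:3,:3].T+T[:3,3]
    c=c*[1,-1,-1]
    return cv2.projectPoints(c,np.zeros(3),np.zeros(3),np.array(s['K']),np.array(s['distortion']))[0].reshape(-1,2)
E
python3 - <<'E'
from h import *
for n in('top','scene'):
    s=ctrl.snapshot(n);save(s,n+'0.png')
    T=np.array(s['world_to_cam']);print(n,(-T[:3,:3].T@T[:3,3]).round(3))
    for t in('blue_a','green','amber','board'):
        for r in ctrl.trace(s,t):print(t,round(r['score'],2),r['extent'])
st=ctrl.read_state();print(st['ee_rot'],st['t'],st['opening'])
E
```

```text
top [ 0.422 -0.028  1.645]
blue_a 0.82 [239.5, 171.5, 21.1, 16.5]
blue_a 0.78 [277.8, 160.2, 16.0, 13.7]
green 0.48 [322.0, 166.2, 16.7, 21.2]
amber 0.5 [365.5, 157.8, 21.7, 17.2]
board 0.76 [222.1, 119.3, 178.2, 104.4]
scene [ 1.468 -0.786  0.833]
blue_a 0.86 [358.0, 167.6, 18.2, 31.5]
blue_a 0.69 [341.7, 182.3, 20.4, 31.8]
green 0.8 [309.5, 193.3, 21.4, 33.7]
board 0.81 [238.6, 175.1, 187.5, 109.0]
[[-3.77116800e-05 -8.95232685e-01  4.45598966e-01]
 [-7.54502592e-06  4.45598967e-01  8.95232685e-01]
 [-9.99999999e-01  3.03986728e-05 -2.35588395e-05]] 0.5 0.08539975225071594
```

View pics/top0.png

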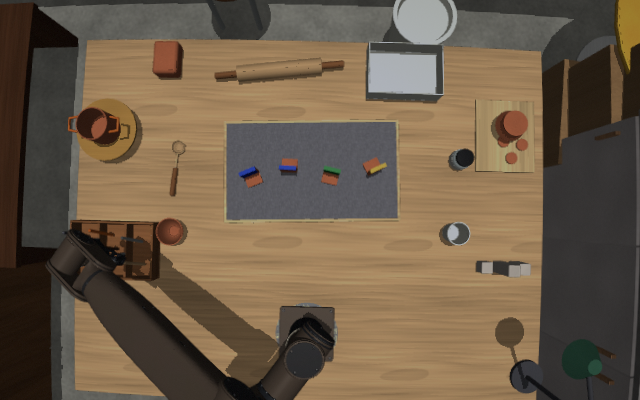

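View pics/scene0.png

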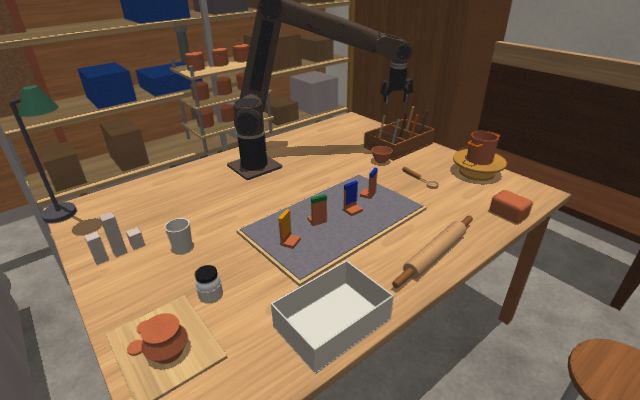

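The top view has +x up and +y left. The blue tile at (249,173) has its foot toward the robot, so it is blue_a. The blue tile at (289,166) has its foot away from the robot, so it is blue_b. Green (331,175) faces the robot and amber (375,166) faces away. Next I fit tile poses to the masks from both cameras.

```bash
cat > fit.py <<'E'
from h import *
from scipy.optimize import minimize
def boxes(x,y,yaw):
    c,s=np.cos(yaw),np.sin(yaw);R=np.array([[c,-s,0],[s,c,0],[0,0,1]])
    out=[]
    for x0,x1,z0,z1 in((0,.012,0,.11),(0,.047,0,.012)):
        P=np.array([[a,b,z] for a in(x0,x1) for b in(-.0275,.0275) for z in(z0,z1)])
        out.append(P@R.T+[x,y,.018])
    return out
def render(s,q,f=8):
    m=np.zeros((F,F2),np.uint8) if 0 else np.zeros((400*f,640*f),np.uint8)
    for P in boxes(*q):
        h=cv2.convexHull(((proj(s,P)+.5)*f).astype(np.int32));cv2.fillConvexPoly(m,h,1)
    return m
def fit(obs,q0):
    def cost(q):
        t=0
        for s,M in obs:
            ys,xs=np.nonzero(M);a,b,c,d=max(ys.min()-12,0),ys.max()+12,max(xs.min()-12,0),xs.max()+12
            r=cv2.resize(render(s,q)[a*8:b*8,c*8:d*8].astype(np.float32),(d-c,b-a),interpolation=cv2.INTER_AREA)
            t+=np.abs(r-M[a:b,c:d]).sum()/M.sum()
        return t
    best=None
    for y in(-.5,-.25,0,.25,.5):
        q=np.array(q0)+[0,0,y]
        r=minimize(cost,q,method='Nelder-Mead',options=dict(initial_simplex=q+np.array([[0,0,0],[.01,0,0],[0,.01,0],[0,0,.2]]),maxfev=70))
        if best is None or r.fun<best.fun:best=r
    return best
E
python3 - <<'E'
from fit import *
t=ctrl.snapshot('top');c=ctrl.snapshot('scene')
px={'blue_a':(249,175),'blue_b':(287,168),'green':(331,177),'amber':(375,166)}
T={n:ctrl.trace(t,n) for n in('blue_a','green','amber')};T['blue_b']=T['blue_a']
C={n:ctrl.trace(c,n) for n in('blue_a','green','amber')};C['blue_b']=C['blue_a']
print([[(k,r['score'],r['extent']) for r in C[k]] for k in C])
im=t['image'].copy()
for n,p in px.items():
    w=ray(t,[p],.06)[0];yaw=np.pi if n in('blue_a','green') else 0
    obs=[]
    for s,D in((t,T),(c,C)):
        u=proj(s,[w])[0]
        k=[r for r in D[n] if np.hypot(r['extent'][0]+r['extent'][2]/2-u[0],r['extent'][1]+r['extent'][3]/2-u[1])<9]
        if k:obs.append((s,k[0]['mask']))
    if obs:
        r=fit(obs,[w[0]-.02*np.cos(yaw),w[1],yaw]);print(n,len(obs),r.x.round(4),round(r.fun,2))
    # top-edge alternative: colour pixels
    else:print(n,'none',w)
r=ctrl.trace(t,'board')
print('board corners',ray(t,[[225,122],[398,122],[400,220],[225,220]],.018).round(3))
big=cv2.resize(im[145:205,225:405],None,fx=4.4,fy=4.4,interpolation=cv2.INTER_CUBIC);cv2.imwrite('pics/crop.png',big[:,:,::-1])
E
```

```text
[[('blue_a', 0.67, [342.8, 180.9, 19.4, 35.7]), ('blue_a', 0.61, [359.1, 168.6, 18.6, 32.5])], [('green', 0.95, [307.0, 193.3, 21.3, 31.7])], [('amber', 0.69, [278.6, 210.5, 19.0, 37.9])], [('blue_b', 0.67, [342.8, 180.9, 19.4, 35.7]), ('blue_b', 0.61, [359.1, 168.6, 18.6, 32.5])]]
blue_a 2 [0.5612 0.2098 3.5725] 0.3
blue_b 2 [ 0.5652  0.0742 -0.0729] 0.22
green 2 [ 0.5749 -0.073   2.9789] 0.21
amber 2 [ 0.5734 -0.2271  0.4245] 0.26
board corners [[ 0.737  0.304  0.018]
 [ 0.753 -0.308  0.018]
 [ 0.407 -0.321  0.018]
 [ 0.391  0.292  0.018]]
```

View pics/crop.png

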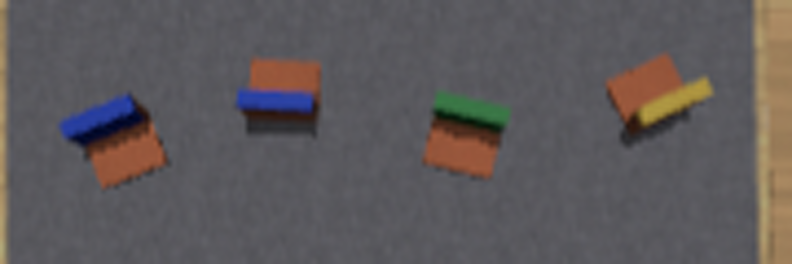

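Fits agree with the picture. For each blue tile I'll push with shut fingers, one finger's back flat on the glazed face, about 93 mm up. blue_a goes first, so I turn the tool's z axis along its push direction.

jog_arm([
  [[0, 0, 0, 0, 0.136], [0, 0, 0, 0, 0.136], [0, 0, 0, 0, 0.136], [0, 0, 0, 0, 0.136], [0, 0, 0, 0, 0.136], [0, 0, -4, 0, 0], [0, 0, -4, 0, 0], [0, 0, -4, 0.5, 0], [0, 0, -4, 0.5, 0], [0, 0, -4, 0, 0], [0, 0, -4, 0, 0], [0, 0, -4, 0, 0]],
])

```text
t: 2.15
tcp_pos: [0.4268, 0.3524, 0.2067]
ee_rot: [[0.001, -0.416, 0.909], [0.0, 0.909, 0.416], [-1.0, 0.0, 0.001]]
wrist_force: [0.3, -0.5, 0.0]
opening: -0.0001
```

jog_arm([
  [[0, 0, -4, 0, 0], [0, 0, -4, 0, 0], [0, 0, -4, 0, 0], [0, 0, -4, 0, 0], [0, 0, -2.5, 0.5, 0], [0, 0, 0, 0, 0], [0, 0, 0, 0, 0], [0, 0, 0, 0, 0]],
])

```text
t: 2.95
tcp_pos: [0.5072, 0.1885, 0.2064]
ee_rot: [[-0.0, -0.417, 0.909], [0.0, 0.909, 0.417], [-1.0, 0.0, -0.0]]
wrist_force: [-0.9, 0.2, -0.6]
opening: -0.0
```

jog_arm([
  [[0, 3, 0, 0, 0], [0, 3, 0, 0, 0], [0, 2.5, 0, 0, 0], [0, 1, 0, 0, 0], [0, 0, 0, 1, 0], [0, 0, 0, 1, 0], [0, 0, 0, 0, 0], [0, 0, 0, 0, 0]],
])

```text
t: 3.75
tcp_pos: [0.5274, 0.1964, 0.113]
ee_rot: [[0.003, -0.416, 0.909], [0.0, 0.909, 0.416], [-1.0, -0.001, 0.003]]
wrist_force: [-0.6, 0.4, -0.0]
opening: 0.0001
```

Run:
```python
from h import *
s=ctrl.snapshot('scene');t=ctrl.snapshot('top')
a=cv2.resize(s['image'][110:250,250:450],None,fx=4,fy=4,interpolation=cv2.INTER_CUBIC)
cv2.imwrite('pics/c1.png',a[:,:,::-1]);print(ctrl.read_state()['tcp_pos'])
```

```text
[0.52647417 0.19612302 0.11230063]
```

View pics/c1.png

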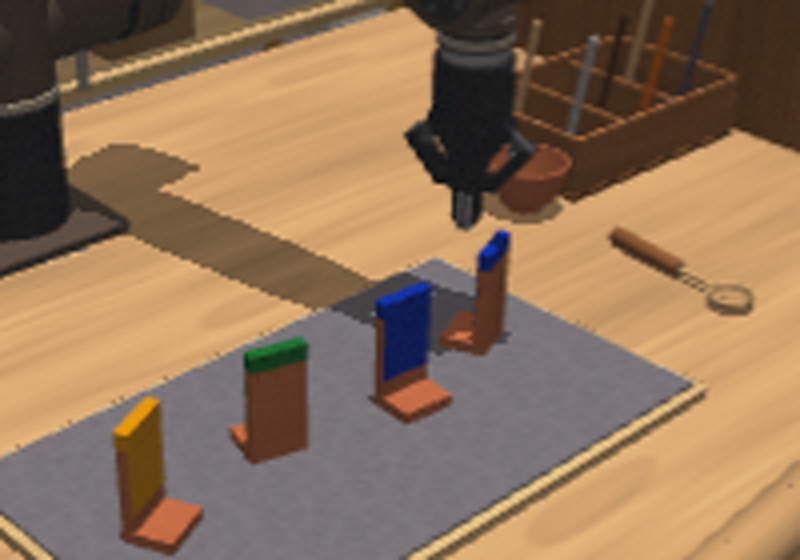

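Run:
```python
from h import *
s=ctrl.snapshot('scene')
p=ctrl.read_state()['tcp_pos']
f=lambda P:((proj(s,[P])[0]-[250,110])*4+2).round(0)
print('tcp',f(p),'tile top',f([.5557,.2073,.128]),'ear ht',[f(np.array(p)+[.04*.909,.04*.416,h]) for h in(.02,.04,.06)])
```

```text
tcp [462. 249.] tile top [493. 242.] ear ht [array([502., 239.]), array([504., 220.]), array([505., 201.])]
```

Run:
```python
from h import *
s=ctrl.snapshot('scene');t=ctrl.snapshot('top')
st=ctrl.read_state();p=np.array(st['tcp_pos']);print(p,st['opening'])
o=[]
for q,S in((s,(345,140,50)),(t,(225,140,50))):
    u,v,w=S;im=q['image'][v:v+w,u:u+w]
    a=cv2.resize(im,None,fx=8,fy=8,interpolation=cv2.INTER_CUBIC)
    for h,c in((0,(255,0,0)),(.05,(0,255,0)),(.1,(255,255,0))):
        x=(proj(q,[p+[0,0,h]])[0]-[u,v]+.5)*8;cv2.circle(a,(int(x[0]),int(x[1])),3,c,-1)
    o.append(a)
cv2.imwrite('pics/c2.png',np.hstack(o)[:,:,::-1])
```

```text
[0.52593992 0.19591564 0.11171532] 0.00017363888667897232
```

View pics/c2.png

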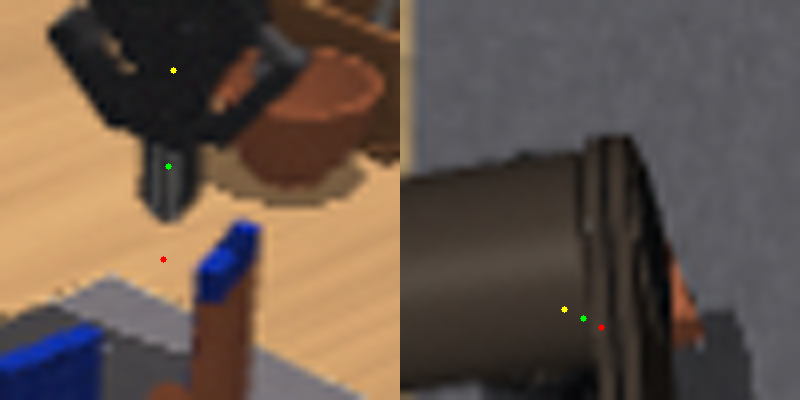

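The visible fingertips sit about 22 mm above the stated TCP point (crop (165,218) against the red mark at (163,259)). I'll go 2 cm lower, which is safe either way because the foot never rises above 0.066. Then I push slowly.

jog_arm([
  [[0, 1, 0, 0, 0], [0, 1, 0, 0, 0], [0, 0, 0, 0, 0], [0, 0, 0, 0.4, 0], [0, 0, 0, 0.4, 0], [0, 0, 0, 0.4, 0], [0, 0, 0, 0.4, 0], [0, 0, 0, 0.4, 0], [0, 0, 0, 0.4, 0], [0, 0, 0, 0, 0], [0, 0, 0, 0, 0]],
])

```text
t: 5.1
tcp_pos: [0.5478, 0.206, 0.0914]
ee_rot: [[-0.0, -0.416, 0.909], [-0.0, 0.909, 0.416], [-1.0, 0.0, -0.0]]
wrist_force: [-0.4, -0.3, -0.4]
opening: -0.0001
```

```bash
cat > look.py <<'E'
from h import *
import sys
s=ctrl.snapshot('scene');u,v=int(sys.argv[2]),int(sys.argv[3])
cv2.imwrite('pics/'+sys.argv[1],cv2.resize(s['image'][v:v+80,u:u+90],None,fx=6,fy=6,interpolation=cv2.INTER_CUBIC)[:,:,::-1])
st=ctrl.read_state();print(st['t'],np.round(st['tcp_pos'],4),np.round(st['wrist_force'],2))
E
python3 look.py c3.png 320 140
```

```text
5.15 [0.5477 0.206  0.0913] [-0.65  0.07 -0.77]
```

View pics/c3.png

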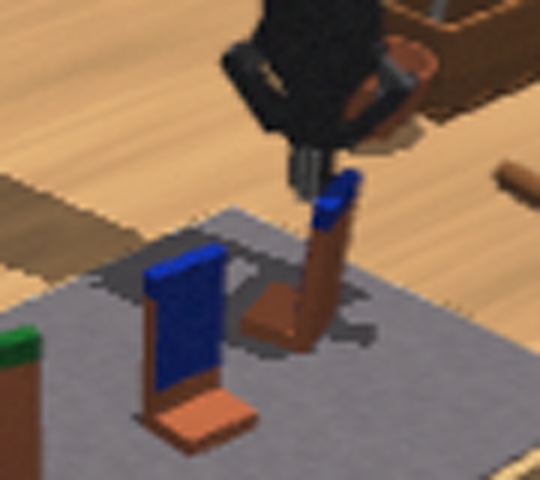

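The tile leans about 0.15 rad, with the finger on its upper face at (315,185). I'll keep pushing.

jog_arm([
  [[0, 0, 0, 0.4, 0], [0, 0, 0, 0.4, 0], [0, 0, 0, 0.4, 0], [0, 0, 0, 0.4, 0], [0, 0, 0, 0.4, 0], [0, 0, 0, 0.3, 0], [0, 0, 0, 0, 0], [0, 0, 0, 0, 0], [0, 0, 0, 0, 0], [0, 0, 0, 0, 0]],
])

```text
t: 6.15
tcp_pos: [0.5685, 0.2155, 0.0914]
ee_rot: [[-0.0, -0.416, 0.909], [-0.0, 0.909, 0.416], [-1.0, 0.0, -0.0]]
wrist_force: [-0.2, -0.7, -0.3]
opening: 0.0001
```

```bash
python3 look.py c4.png 320 140
```

```text
6.2 [0.5686 0.2155 0.0914] [-0.08  0.72 -0.54]
```

View pics/c4.png

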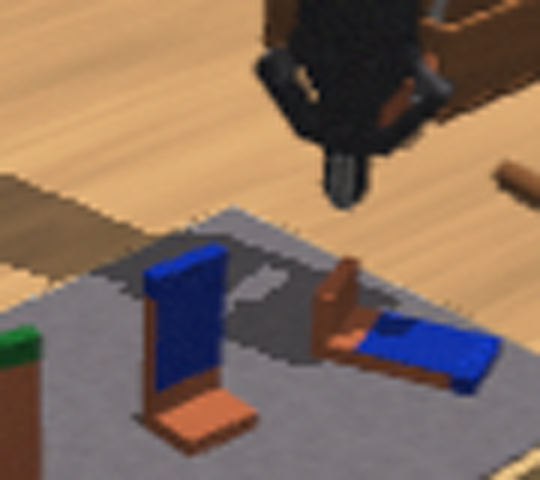

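blue_a lies flat, foot up at (335,310). I now lift, turn and go to the far side of blue_b.

jog_arm([
  [[0, -4, 0, 0, 0], [0, -4, 0, 0, 0], [0, -3.5, 0, 0, 0], [0, 0, 0, 0, 0.126], [0, 0, 0, 0, 0.126], [0, 0, 0, 0, 0.126], [0, 0, 0, 0, 0.126], [0, 0, -3.5, 1.6, 0], [0, 0, -3.5, 1.6, 0], [0, 0, -3.5, 1.6, 0], [0, 0, -3.6, 1.6, 0], [0, 0, 0, 0, 0]],
])

```text
t: 7.4
tcp_pos: [0.6232, 0.0659, 0.2064]
ee_rot: [[0.001, 0.08, 0.997], [-0.002, 0.997, -0.08], [-1.0, -0.001, 0.001]]
wrist_force: [0.5, -0.6, -1.1]
opening: -0.0003
```

jog_arm([
  [[0, 0, 0, 0, 0], [0, 0, 0, 0, 0]],
])

```text
t: 7.6
tcp_pos: [0.6216, 0.071, 0.2063]
ee_rot: [[-0.0, 0.074, 0.997], [0.0, 0.997, -0.074], [-1.0, 0.0, -0.0]]
wrist_force: [-0.4, 0.1, -0.4]
opening: -0.0003
```

jog_arm([
  [[0, 4, 0, 0, 0], [0, 4, 0, 0, 0], [0, 3.5, 0, 0, 0], [0, 0, 0, 0, 0], [0, 0, 0, -0.6, 0], [0, 0, 0, -0.6, 0], [0, 0, 0, -0.6, 0], [0, 0, 0, -0.6, 0], [0, 0, 0, -0.4, 0], [0, 0, 0, -0.4, 0]],
])

```text
t: 8.6
tcp_pos: [0.59, 0.0725, 0.0921]
ee_rot: [[0.001, 0.075, 0.997], [-0.0, 0.997, -0.075], [-1.0, 0.0, 0.001]]
wrist_force: [-0.2, -0.0, 0.8]
opening: -0.0001
```

jog_arm([
  [[0, 0, 0, -0.4, 0], [0, 0, 0, -0.4, 0], [0, 0, 0, -0.4, 0], [0, 0, 0, -0.4, 0], [0, 0, 0, -0.4, 0], [0, 0, 0, -0.4, 0], [0, 0, 0, -0.4, 0], [0, 0, 0, -0.4, 0], [0, 0, 0, 0, 0], [0, 0, 0, 0, 0], [0, 0, 0, 0, 0], [0, 0, 0, 0, 0]],
])

```text
t: 9.8
tcp_pos: [0.5583, 0.0749, 0.0915]
ee_rot: [[0.0, 0.075, 0.997], [0.0, 0.997, -0.075], [-1.0, 0.0, 0.0]]
wrist_force: [-0.5, 0.3, 0.0]
opening: 0.0
```

```bash
python3 look.py c5.png 310 140
```

```text
9.85 [0.5583 0.0749 0.0915] [-0.77 -0.75 -1.5 ]
```

View pics/c5.png

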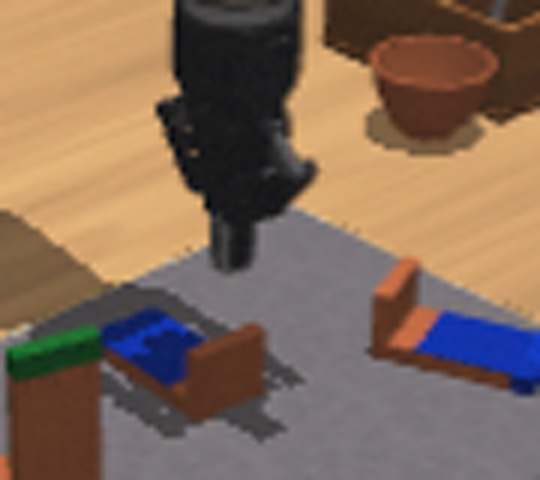

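Both blue tiles lie flat, with feet up at (230,365) and (397,305). I lift away toward the free side and check the whole scene.

jog_arm([
  [[0, -4, 0, 0, 0], [0, -4, 0, 0, 0], [0, -4, 0, 0, 0], [0, -2, 0, 0, 0], [0, 0, 4, 0, 0], [0, 0, 4, 0, 0], [0, 0, 4, 0, 0], [0, 0, 4, 0, 0], [0, 0, 4, 0, 0], [0, 0, 4, 0, 0], [0, 0, 4, 0, 0], [0, 0, 0, 0, 0]],
])

```text
t: 11.05
tcp_pos: [0.5784, 0.3585, 0.2307]
ee_rot: [[-0.001, 0.07, 0.998], [0.001, 0.998, -0.07], [-1.0, 0.001, -0.001]]
wrist_force: [0.7, 0.9, 0.5]
opening: -0.0003
```

jog_arm([
  [[0, 0, 4, -1, 0], [0, 0, 4, -1, 0], [0, 0, 4, -1, 0], [0, 0, 0, 0, 0], [0, 0, 0, 0, 0], [0, 0, 0, 0, 0]],
])

```text
t: 11.65
tcp_pos: [0.5586, 0.4749, 0.2312]
ee_rot: [[-0.0, 0.076, 0.997], [-0.001, 0.997, -0.076], [-1.0, -0.001, -0.0]]
wrist_force: [0.2, -0.4, 0.7]
opening: 0.0002
```

Run:
```python
from h import *
s=ctrl.snapshot('scene');t=ctrl.snapshot('top');a=s['image'][100:300,150:550];b=t['image'][60:260,50:450]
cv2.imwrite('pics/end.png',cv2.resize(np.vstack([a,b]),None,fx=1.5,fy=1.5,interpolation=cv2.INTER_CUBIC)[:,:,::-1])
st=ctrl.read_state();print(st['t'],st['tcp_pos'])
# expected lying outlines vs top view: origin = lower back edge
```

```text
11.75 [0.55889504 0.47456576 0.23154859]
```

View pics/end.png

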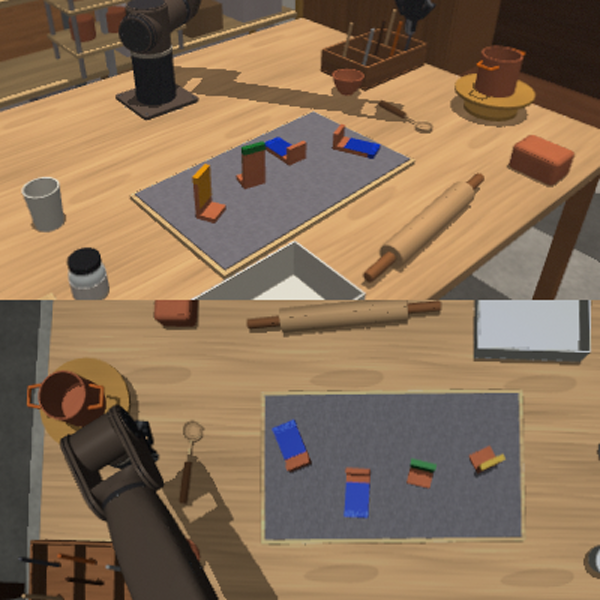

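Both blue tiles lie glaze-up at (292,445) and (357,493). Green (421,473) and amber (487,458) still stand, and the other objects look unmoved. The gripper is clear at z 0.23, so I hand in.

```bash
python3 -c "
from bench import ctrl
print(ctrl.hand_in())"
```

```text
the job is handed in; nothing more can be done
None
```

I pushed both blue tiles over backwards with the shut fingers, pressing high on the glazed face: blue_a first, then blue_b. I handed in at about 11.8 s.

- **Final pictures:** in both cameras the two blue tiles lie on their backs at their places, glazed face and foot up. Green and amber still stand, and the pot, cup, jar and spoon look unmoved. The arm was clear at a TCP height of 0.23 m. I judged this by eye and did not measure the final tile poses again.
- **Force:** wrist force readings stayed below 2 N.
- **Disagreement:** the fingertips appeared about 22 mm above the reported TCP in the scene picture. I pushed 2 cm lower than planned to allow for this, and both tiles went over at the first push.

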